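Unsnap the intake cover of the forge blower

ROBOT

A 6-joint arm with a two-finger parallel gripper is mounted at the origin on the work surface. World frame = base frame: x ahead of the robot, y to its left, z up, the work surface at z = 0. Lengths are in mm, angles in rad, forces in N, time in s.
With the tool pointing down it reaches from about 350 to 975 mm from the base axis. Payload 7.1 kg.
Tool frame: the origin (TCP) lies between the finger pads; the fingertips stand 19 mm ahead of it and the grasp point (between the pads) is the TCP (ctrl.tcp_to_tips is the distance from the TCP to the fingertips, in mm); z points along the fingers, y is the line along which they close (so a half turn about z gives the same grasp; the last joint's range is limited). The gripper opens to 88 mm and grips with 3 to 60 N. Pads are 20 mm wide; open, the fingers measure 115 mm over their backs; the gripper's body (75 mm by 178 mm) begins 61 mm behind the grasp point.
Start: joints at [1.172, 0.423, 1.63, -0, 1.089, -0.019], TCP at [231.677, 580.457, 241.675] pointing down, gripper open.
Joint ranges: [-3, 3], [-0.9, 2.11], [0.09, 2.58], [-1.31, 4.45], [0.11, 2.69], [-2.54, 2.54]. Speed limits (rad/s): [2.39, 2.39, 3.01, 3.14, 3.14, 3.14].

INTERFACE

Orientations are given as a rotation vector (axis times angle).
In Python, from workcell import status, optics, ctrl gives the robot as it stands. The module is installed in compiled form; this text tells all that it offers.
- The arm moves only by the shell command python3 -m inch 'ROWS'. ROWS is JSON, a list that holds one entry, the list of rows, each a list of 7 numbers: the shift along the tool's x, y, z in mm, then the turn, a rotation vector about the tool's x, y, z in rad, then the opening in per cent of the stroke, from 0 (shut) to 100 (fully open). A call has 1 to 20 rows; each row is the pose to reach, as a shift and turn from the pose commanded when the call began, along the tool's axes at that moment; what a row does not reach only later rows make up. A row lasts 1/10 s, in which the tool goes at most 50 mm and 8.59 degrees, less where a joint would pass 70% of its speed; a pose out of reach is approached as far as the arm can. A call with a gripper value outside its range is refused whole. The fingers move at their own pace and stop on an object; the grip force is fixed at half the most. Time passes only in rows, so rows that repeat a pose let the fingers close. It gives the time, the measured TCP pose, the force, the opening and the grip force at its end, in the units of the state.
- status.get_obs(): the state, without advancing time (a new reading comes with each control period).
- optics.get_image(name): name is "scene" or "top" or "wrist"; returns a dict with "frame" (420x560x3 uint8, red, green, blue), "fx", "fy", "cx", "cy" (pixels), "rvec" (rotation vector, rad) and "tvec" (3), from world to camera coordinates, as OpenCV has them; the wrist camera has in their place "hand_eye" (4x4, takes a point from camera to tool coordinates, whose origin is the TCP and whose axes are the flange's). Camera axes: x right, y down, z forward; pixel columns grow to the right and rows downward; lengths in mm; the calibration is good to about 2 mm. A picture is of the moment at which its call begins: read the wrist's pose just before it. There is no depth.
- ctrl.close_job(): hands the job in; it is judged then, once.
The state is a dict: "t": time; "qpos": joint angles; "qvel": joint speeds; "joint_torque": joint torques, N m; "ee_pos": TCP position; "orientation": TCP orientation; "ft_force": force on the tool from outside, world axes, zero at the start; "moment": the same for the moment, N m; "width": finger opening in mm; "grasp_force": force on a finger pad.
Only numpy, scipy, OpenCV 4.12 (cv2) and the standard library are available. Lean on these libraries where they do the work, as an engineer would, in place of code of your own. Each camera call takes 0.05 s, during which the arm holds its last target. There are 200 camera calls.

TASK

Take the black snap-fit intake cover off the green forge blower so that its filter can be cleaned: squeeze the two orange side tabs fully in without crushing them, slide the cover gently along its rails, away from the rear fence, until you feel the end stop, and lift it straight off there without forcing it. Set the cover down gently the right way up inside the shallow metal tray, let go, and leave the tools and other things on the bench where they are.

Things in the scene. Friction and masses are not known exactly. Their poses are not given: they have to be found in the camera images.
- blower: Green forge blower 160 x 130 x 70 mm, fixed. Origin: centre of its underside, z up; its flat top, 70 mm up, carries the cover. The cover slides along the blower's +x, towards the round outlet stub on that end face; a fence 10 mm high stands behind the cover. The cover or its rails break if cover and blower bear on each other with more than 30 N.
- seat (a point): Centre of the blower's flat top (70 mm above its origin), axes as the blower's. Two dark steel rails along x, faces 25 to 34 mm either side of the centre line, 8.5 mm high, hold the cover's four feet down under lips 5.5 mm up; sideways play 1.5 mm each way. Each lip has two gaps 18.5 mm long for the 14 mm long feet: only there can the cover be lifted.
- stop_guess (a point): Point on the blower's top, 54 mm in +x of seat. Within 7 mm of it along x stands the rigid end stop, a plate 16 mm high across the rails. Rails, gaps and stop are one piece bolted on by hand: the stop is met after 19 to 33 mm of sliding, is not measured and must be felt. The feet are in the gaps only with the cover on the stop or less than 2.5 mm short of it.
- catches (a point): Point on the blower's top midway between two steel catch posts (8 x 7.5 mm, 13.5 mm above the top, 38 mm either side of the centre line). Each stands ahead (+x) of a tab's tooth and blocks the sliding until that tab is squeezed. Beside the cover's tabs nothing is higher: finger tips 16 mm or more above the top pass freely along the slide.
- cover_mid (a point): Centre of the loose black cover, with its axes, 23 mm above its underside; about 0.16 kg. Plate 84 (x) x 44 x 4 mm, feet out to y = +-29 mm at x = +-30 mm, cap 76 x 36 mm to 40 mm up. At the start it lies on the blower's top, axes along the blower's, centre 14 mm behind (-x) the blower's centre. Slides easily (1 to 2 N) once both tabs are in.
- tab_left: Orange tab on the cover's +y side, 36 (x) x 5 (y) x 36 mm; origin at its centre, 28 mm above the cover's underside (upper edge 46 mm) and 30.5 mm off the centre line at rest: 66 mm over both tabs. Slides 7 mm straight in to a hard stop (52 mm over both). Spring 3 N at rest, 9 N fully in. Over 45 N from the fingers crushes it; 20 to 30 N is a sound grip.
- tab_right: The same tab mirrored, on the cover's -y side; slides in along the cover's +y. Each tab has a tooth at its lower edge (10 to 13.5 mm above the cover's underside, standing out 5 mm) that sits behind its catch post and is free of it once the tab is in by about 5 mm; let go, the tab springs out again.
- tray: Shallow aluminium tray, outside 200 (x) x 170 (y) x 12 mm, walls 4 mm, floor 4 mm thick, fixed. Origin at the centre of its underside, z up. Setting or dropping the cover on it with more than 40 N is too hard.
- hammer: Hammer lying on the bench, bystander.
- spanner: Spanner lying on the bench, bystander.
- wire_brush: Brush lying on the bench, bystander.
- drift: Upright dark steel drift, 28 mm across, 90 mm high, between blower and tray, bystander.
- swage: Upright steel swage, 44 mm across, 60 mm high, between blower and tray, bystander.
- oil_can: Red can, 70 mm across, 100 mm high, bystander.
- rivet_pot: Steel pot, 90 mm across, 70 mm high, bystander.
There are look-alikes about, which are no part of the job. There is more than one size of the blower; the job needs the middle-sized.

How it is judged (in metres and radians):
On the way, in this order (a step that is already met when the one before it is completed fails the run):
1. both tabs are squeezed in by 5 mm or more while the cover still sits at its start (y of tab_left in the frame of cover_mid below 0.0255 m and y of tab_right in the frame of cover_mid above -0.0255 m and x of cover_mid in the frame of blower below -0.009 m and z of cover_mid in the frame of blower below 0.096 m), for 0.1 s.
2. the cover has been slid 15 mm or more along its rails, still down in them (x of cover_mid in the frame of blower between 0.001 and 0.024 m and z of cover_mid in the frame of blower between 0.088 and 0.097 m), for 0.1 s.
At the end, for the whole second after the job is handed in: The cover lies flat on the tray's floor, right way up (tilt under 0.06 rad, its centre no more than 30 mm above the tray's underside and within 75 mm along x and 65 mm along y of the tray's centre), at rest and let go (x of cover_mid in the frame of tray between -0.075 and 0.075 m and y of cover_mid in the frame of tray between -0.065 and 0.065 m and z of cover_mid in the frame of tray below 0.03 m and angle between cover_mid's own z axis and vertical below 0.06 rad and linear speed of cover below 0.02 m/s); the robot touches nothing.
It fails at once if cover and blower bear on each other with more than 30 N (contact force between cover and blower above 30 N).
It fails at once if a tab is pressed with more than 45 N (contact force between the fingers and tab_left above 45 N or contact force between the fingers and tab_right above 45 N).
It fails at once if the cover is set or dropped on the tray with more than 40 N (contact force between cover and tray above 40 N).
It fails at once if a bystander is moved by more than 30 mm (distance of any of hammer, spanner, wire_brush, drift, swage, oil_can, rivet_pot from where it was at the start of the episode above 0.03 m).
It also fails if it takes over 72 s, if anything falls off the work surface, if the arm or the gripper's body presses on something with over 40 N, if the wrist force passes 120 N, or if a joint passes its speed limit or range.

## Working session

There is one attempt and no reset: what is moved stays moved. The work goes in short steps, Python scripts to look and compute and a shell command to move; the robot and the scene stay as the last step left them, time stands still between calls to the robot, and variables do not carry over. Pictures are saved under pics/ and viewed, at most 10 in all, crops included, and the job is handed in when it is done.

```bash
mkdir -p pics; cat > h.py <<'E'
import numpy as np, cv2
from scipy.spatial.transform import Rotation as R
from workcell import status, optics, ctrl
def save(n,f,box=None,s=1):
    im=optics.get_image(n)
    a=im['frame']
    np.savez('pics/'+f+'.npz',**{k:v for k,v in im.items()})
    if box: a=a[box[1]:box[3],box[0]:box[2]]
    a=cv2.resize(a,None,fx=s,fy=s,interpolation=cv2.INTER_CUBIC)
    cv2.imwrite('pics/'+f+'.png',a[:,:,::-1]); return im
def ray(im,u,v,obs=None):
    d=np.array([(u-im['cx'])/im['fx'],(v-im['cy'])/im['fy'],1.])
    if 'rvec' in im:
        M=cv2.Rodrigues(np.asarray(im['rvec'],float))[0]; return -M.T@np.ravel(im['tvec']),M.T@d
    T=np.asarray(im['hand_eye']); Q=R.from_rotvec(obs['orientation']).as_matrix()
    return Q@T[:3,3]+obs['ee_pos'],Q@T[:3,:3]@d
def atz(im,u,v,z,obs=None):
    o,d=ray(im,u,v,obs); return o+d*(z-o[2])/d[2]
E
python3 - <<'E'
from h import *
save('scene','s0',None,1.4); save('top','t0',None,1.4)
o=status.get_obs(); print(o)
E
```

```text
{'t': 0.1, 'qpos': array([ 1.17202084e+00,  4.23760019e-01,  1.63060851e+00, -2.70010816e-05,
        1.08857895e+00, -1.90036402e-02]), 'qvel': array([-0.00164384, -0.00111617, -0.00147438,  0.00047363,  0.00223016,
        0.00100701]), 'joint_torque': array([ 5.42126763e-04, -5.45609558e+01, -2.74324447e+01,  6.45414088e-02,
        1.86942599e-02, -4.77972435e-05]), 'ee_pos': array([231.49463639, 580.04027973, 240.9841432 ]), 'orientation': array([-5.92897694e-01, -3.08487506e+00,  2.08951018e-03]), 'ft_force': array([-0.21200606,  0.57450649,  0.6047253 ]), 'moment': array([ 0.06423747, -0.02946658,  0.02796151]), 'grasp_force': 0.0, 'width': 87.85533074992877}
```

View pics/s0.png

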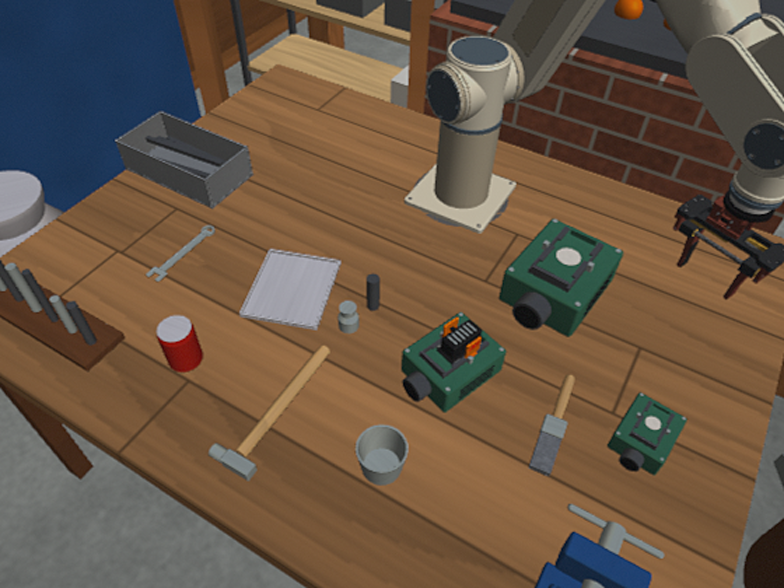

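View pics/t0.png

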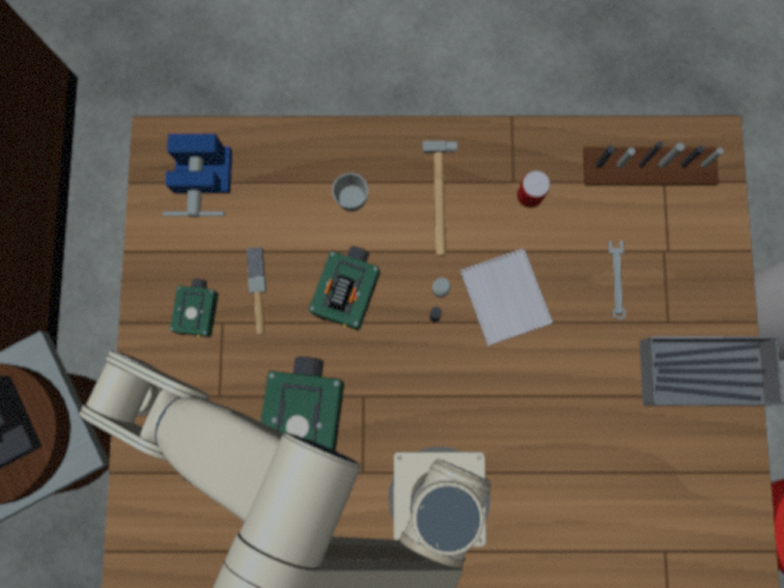

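Scene view: the blower with the black cover and orange tabs is at top-view (345,288). The look-alikes are a large blower at (302,410) and a small one at (193,310), both without a cover. The tray is the flat sheet at (506,297), not the deep box at (710,370). The drift is at (435,314) and the swage at (440,287). I choose the middle blower and check it in a crop.

```bash
python3 - <<'E'
from h import *
im=np.load('pics/t0.npz'); a=im['frame'][165:265,210:310]
b=im['frame'][165:265,300:400]
cv2.imwrite('pics/c0.png',np.hstack([cv2.resize(x,(400,400),interpolation=cv2.INTER_CUBIC) for x in(a,b)])[:,:,::-1])
for n,u,v,z in [('cover',345,288,110),('tray',506,297,4),('drift',435,314,90),('swage',440,287,60)]:
    print(n,atz(im,u/1.4,v/1.4,z))
# scale
print(atz(im,0,0,70),atz(im,100,0,70))
E
```

```text
cover [491.6990537  222.84547459 110.        ]
tray [ 487.0758119  -171.78441751    4.        ]
drift [431.9532411    9.65808001  90.        ]
swage [502.69333005  -4.25704305  60.        ]
[1261.37665414 1131.18958731   70.        ] [1259.94541531  767.11266048   70.        ]
```

View pics/c0.png

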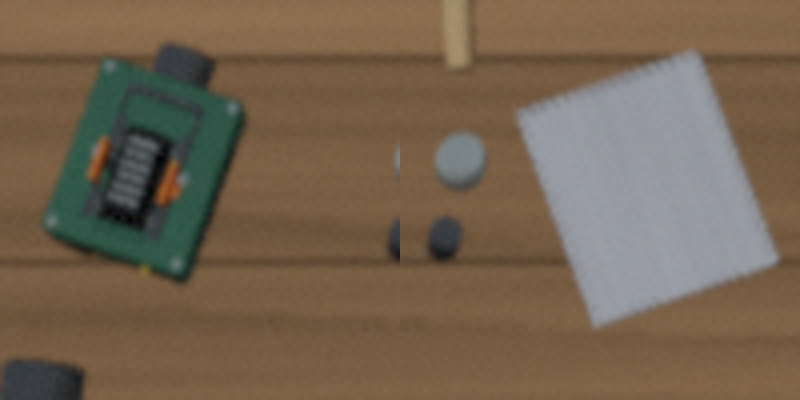

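```bash
cat >> h.py <<'E'
def plan(p,yaw,o=None):
    """tool-axis shift and turn to world TCP p with tool down, tool y along +-blower y (yaw)"""
    o=o or status.get_obs(); Q=R.from_rotvec(o['orientation']); best=None
    for k in (0,np.pi):
        c,s=np.cos(yaw+k),np.sin(yaw+k)
        G=R.from_matrix(np.array([[c,s,0],[s,-c,0],[0,0,-1]]))
        rv=(Q.inv()*G).as_rotvec()
        if best is None or np.linalg.norm(rv)<np.linalg.norm(best): best=rv
    print('shift',np.round(Q.inv().apply(np.asarray(p)-o['ee_pos']),1),'turn',np.round(best,3),'q6',o['qpos'][5])
E
python3 - <<'E'
from h import *
im=np.load('pics/t0.npz')
c=[atz(im,210+u/4,165+v/4,70) for u,v in[(109,66),(234,107),(177,264),(51,220)]]
m=np.mean(c,0); x=(c[0]+c[1]-c[2]-c[3]); yaw=np.arctan2(x[1],x[0]); y=(c[0]+c[3]-c[1]-c[2]);print(m,yaw,np.arctan2(-y[0],y[1]), np.linalg.norm(x)/2,np.linalg.norm(y)/2)
t=[atz(im,300+u/4,165+v/4,12) for u,v in[(116,112),(297,50),(378,260),(195,326)]]
print('tray',np.mean(t,0)); e=[t[0]-t[1],t[1]-t[2]];print([ (np.linalg.norm(q),np.arctan2(q[1],q[0])) for q in e])
cov=m+(-14)*np.array([np.cos(yaw),np.sin(yaw),0]); print('cover',cov)
plan([cov[0],cov[1],250],yaw)
print(np.load('pics/t0.npz').files, optics.get_image('wrist')['hand_eye'])
E
```

```text
[498.22747789 228.63138364  70.        ] -0.33897862658414296 -0.33220852017592895 141.84013739865532 112.97150819996754
tray [ 487.98661654 -171.33792178   12.        ]
[(np.float64(169.75664194685618), np.float64(1.9032948782041788)), (np.float64(197.89467241382295), np.float64(0.33365131531437675))]
cover [485.02415085 233.28671983  70.        ]
shift [-364.  -228.1   -8.7] turn [-0.001 -0.    -0.041] q6 -0.01900364015345742
['frame', 'fx', 'fy', 'cx', 'cy', 'rvec', 'tvec'] [[-5.82259647e-04 -9.57156882e-01 -2.89569273e-01  8.02849667e+01]
 [ 9.99999825e-01 -5.88337240e-04 -6.60584803e-05 -8.18450957e-01]
 [-1.07136058e-04 -2.89569260e-01  9.57157057e-01 -1.43654619e+02]
 [ 0.00000000e+00  0.00000000e+00  0.00000000e+00  1.00000000e+00]]
```

```bash
python3 -m inch '[[[-40,-25,0,0,0,-0.004,100],[-80,-50,-1,0,0,-0.008,100],[-120,-75,-2,0,0,-0.012,100],[-160,-100,-3,0,0,-0.016,100],[-200,-125,-4,0,0,-0.02,100],[-240,-150,-5,0,0,-0.025,100],[-280,-175,-6,0,0,-0.03,100],[-320,-200,-7,0,0,-0.035,100],[-345,-216,-8,0,0,-0.041,100],[-364,-228,-9,0,0,-0.041,100],[-364,-228,-9,0,0,-0.041,100],[-364,-228,-9,0,0,-0.041,100],[-364,-228,-9,0,0,-0.041,100]]]'
python3 - <<'E'
from h import *
o=status.get_obs(); im=save('wrist','w1',None,1.4)
np.savez('pics/w1o.npz',ee_pos=o['ee_pos'],orientation=o['orientation']); print(o['ee_pos'],o['ft_force'])
E
```

```text
t: 1.45
ee_pos: [484.5, 234.4, 250.5]
orientation: [-0.528, -3.096, 0.0]
ft_force: [-0.3, 0.0, -0.3]
width: 87.8
grasp_force: 0.0
[484.51782264 234.42723786 250.46247003] [-0.28896561  0.03587782 -0.30541187]
```

View pics/w1.png

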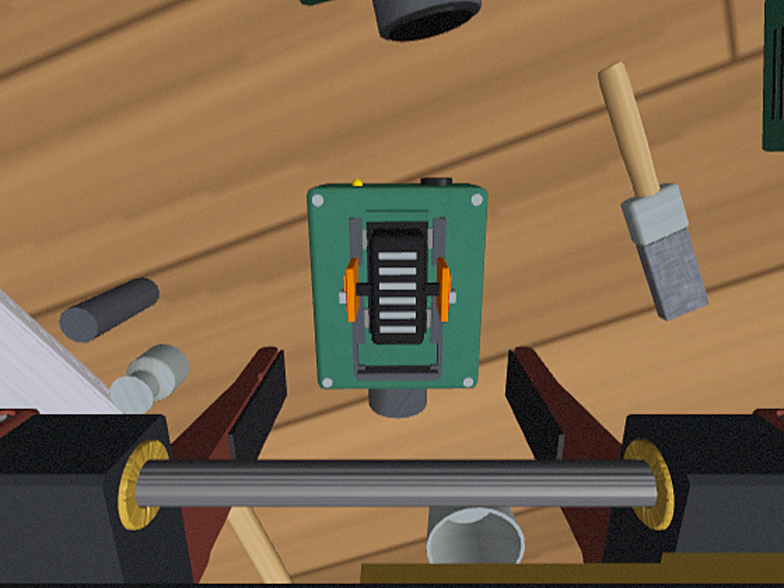

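```bash
python3 - <<'E'
from h import *
im=dict(np.load('pics/t0.npz')); im={k:v for k,v in np.load('pics/w1.npz').items()}; o=dict(np.load('pics/w1o.npz'))
f=lambda u,v,z: atz(im,u/1.4,v/1.4,z,o)
c=[f(u,v,70) for u,v in[(318,200),(477,200),(468,382),(327,382)]]
m=np.mean(c,0);x=c[2]+c[3]-c[0]-c[1]; y=c[1]+c[2]-c[0]-c[3]
yaw=np.arctan2(x[1],x[0]);yaw2=np.arctan2(-y[0],y[1]);print(m,yaw,yaw2,np.linalg.norm(x)/2,np.linalg.norm(y)/2)
Rz=R.from_euler('z',yaw)
loc=lambda p:np.round(Rz.inv().apply(p-m),1)
for u,v in [(346,322),(357,322),(447,322),(347,258),(357,258),(438,258),(440,322)]: print('tab',loc(f(u,v,116)))
for u,v in [(372,344),(422,344)]: print('cap front',loc(f(u,v,110)))
cov=m+Rz.apply([-14,0,0]); cov[2]=109
print(cov); plan(cov,yaw); plan(cov,-0.335)
E
```

```text
[500.04517111 229.69539952  70.        ] -0.33736769333704997 -0.33865460041385986 142.4450306399549 112.53148343782706
tab [  3.7 -34.   46. ]
tab [  3.7 -26.8  46. ]
tab [ 3.8 32.3 46. ]
tab [-39.1 -32.   46. ]
tab [-39.  -25.7  46. ]
tab [-39.   25.3  46. ]
tab [ 3.8 27.7 46. ]
cap front [ 21.8 -17.6  40. ]
cap front [21.9 16.5 40. ]
[486.83436177 234.32946    109.        ]
shift [ -2.4   0.6 141.5] turn [-0. -0. -0.] q6 -0.8045707427738997
shift [ -2.4   0.6 141.5] turn [-0.    -0.    -0.003] q6 -0.8045707427738997
```

Wrist view: bolts at (318,200), (477,200), (468,382) and (327,382). The cover is intact between the orange tabs at (350,290) and (444,290), and the TCP is nearly centred over it. Going down.

```bash
python3 -m inch '[[[-1,0,30,0,0,0,100],[-2.4,0.3,60,0,0,0,100],[-2.4,0.3,90,0,0,0,100],[-2.4,0.3,110,0,0,0,100],[-2.4,0.3,125,0,0,0,100],[-2.4,0.3,135,0,0,0,100],[-2.4,0.3,141.5,0,0,0,100],[-2.4,0.3,141.5,0,0,0,100],[-2.4,0.3,141.5,0,0,0,100]]]'
python3 -m inch '[[[0,0,0,0,0,0,85],[0,0,0,0,0,0,80],[0,0,0,0,0,0,76],[0,0,0,0,0,0,72],[0,0,0,0,0,0,69],[0,0,0,0,0,0,66],[0,0,0,0,0,0,64],[0,0,0,0,0,0,62],[0,0,0,0,0,0,60],[0,0,0,0,0,0,59],[0,0,0,0,0,0,58],[0,0,0,0,0,0,57],[0,0,0,0,0,0,56],[0,0,0,0,0,0,55],[0,0,0,0,0,0,55],[0,0,0,0,0,0,55],[0,0,0,0,0,0,55]]]'
```

```text
t: 2.4
ee_pos: [487.8, 233.6, 109.7]
orientation: [0.529, 3.096, 0.001]
ft_force: [-0.0, -0.1, 0.3]
width: 87.8
grasp_force: 0.0
t: 4.1
ee_pos: [487.9, 233.4, 109.6]
orientation: [0.53, 3.096, 0.001]
ft_force: [-1.4, -0.6, 5.5]
width: 51.4
grasp_force: 30.0
```

```bash
python3 -m inch '[[[0,0,0,0,0,0,50],[-1,0,0,0,0,0,50],[-2,0,0,0,0,0,50],[-3,0,0,0,0,0,50],[-4,0,0,0,0,0,50]]]'
python3 - <<'E'
from h import *
o=status.get_obs(); print(R.from_rotvec(o['orientation']).inv().apply(o['ft_force']))
E
```

```text
t: 4.6
ee_pos: [490.7, 232.2, 109.6]
orientation: [-0.53, -3.095, -0.0]
ft_force: [-4.9, 0.8, 9.2]
width: 51.2
grasp_force: 30.0
[ 4.93250345 -0.87031499 -9.18450617]
```

```bash
python3 -m inch '[[[-0.5,0,-0.3,0,0,0,50],[-1,0,-0.5,0,0,0,50],[-2,0,-0.5,0,0,0,50],[-3,0,-0.5,0,0,0,50],[-4,0,-0.5,0,0,0,50],[-5,0,-0.5,0,0,0,50],[-6,0,-0.5,0,0,0,50],[-6,0,-0.5,0,0,0,50]]]'
cat > f.py <<'E'
from h import *
o=status.get_obs(); Q=R.from_rotvec(o['orientation']).inv()
print('F tool',np.round(Q.apply(o['ft_force']),1),'slid',round(float((o['ee_pos']-[487.9,233.4,109.6])@[np.cos(-.337),np.sin(-.337),0]),2), o['ee_pos'].round(2),o['moment'].round(2))
E
python3 f.py
```

```text
t: 5.4
ee_pos: [497.2, 229.8, 109.6]
orientation: [0.53, 3.096, -0.0]
ft_force: [-1.4, 0.4, 2.8]
width: 51.6
grasp_force: 30.0
F tool [ 1.5 -0.1 -2.8] slid 10.0 [497.23 229.81 109.63] [ 0.08  0.2  -0.03]
```

Clean sliding: 10 mm so far, with about 1.5 N of drag.

```bash
python3 -m inch '[[[-1,0,0,0,0,0,50],[-2,0,0,0,0,0,50],[-3,0,0,0,0,0,50],[-4,0,-0.1,0,0,0,50],[-5,0,-0.1,0,0,0,50],[-6,0,-0.1,0,0,0,50],[-7,0,-0.1,0,0,0,50],[-7.5,0,-0.1,0,0,0,50],[-7.5,0,-0.1,0,0,0,50]]]'
python3 f.py
```

```text
t: 6.3
ee_pos: [504.2, 227.3, 109.7]
orientation: [0.53, 3.096, -0.0]
ft_force: [0.9, -0.3, -1.2]
width: 51.1
grasp_force: 30.0
F tool [-1.   0.   1.2] slid 17.4 [504.22 227.35 109.68] [ 0.01  0.02 -0.03]
```

```bash
for i in 1; do python3 -m inch '[[[-0.5,0,0,0,0,0,50],[-1,0,0,0,0,0,50],[-1.5,0,0,0,0,0,50],[-2,0,0,0,0,0,50],[-2.5,0,0,0,0,0,50],[-2.5,0,0,0,0,0,50]]]' >/dev/null; python3 f.py; done
python3 -m inch '[[[-0.5,0,0,0,0,0,50],[-1,0,0,0,0,0,50],[-1.5,0,0,0,0,0,50],[-1.5,0,0,0,0,0,50]]]' >/dev/null; python3 f.py
```

```text
F tool [ 0.4 -0.6  1.7] slid 19.81 [506.5  226.59 109.78] [-0.02 -0.04  0.  ]
F tool [-1.  -0.4  1.5] slid 21.32 [507.93 226.09 109.78] [ 0.01  0.01 -0.01]
```

```bash
python3 -m inch '[[[-0.5,0,0,0,0,0,50],[-1,0,0,0,0,0,50],[-1.5,0,0,0,0,0,50],[-1.5,0,0,0,0,0,50]]]' >/dev/null; python3 f.py
```

```text
F tool [0.7 0.7 1.6] slid 22.82 [509.35 225.61 109.78] [-0.01 -0.03  0.02]
```

```bash
python3 -m inch '[[[-0.5,0,0,0,0,0,50],[-1,0,0,0,0,0,50],[-1.5,0,0,0,0,0,50],[-1.5,0,0,0,0,0,50]]]' >/dev/null; python3 f.py
```

```text
F tool [-0.3 -0.   1.2] slid 24.32 [510.75 225.09 109.79] [ 0.   -0.02  0.  ]
```

```bash
python3 -m inch '[[[-0.5,0,0,0,0,0,50],[-1,0,0,0,0,0,50],[-1.5,0,0,0,0,0,50],[-1.5,0,0,0,0,0,50]]]' >/dev/null; python3 f.py
```

```text
F tool [-0.4  0.4  2.5] slid 25.83 [512.17 224.56 109.78] [ 0.   -0.    0.01]
```

```bash
python3 -m inch '[[[-0.5,0,0,0,0,0,50],[-1,0,0,0,0,0,50],[-1.5,0,0,0,0,0,50],[-1.5,0,0,0,0,0,50]]]' >/dev/null; python3 f.py
```

```text
F tool [ 0.9 -0.5  1.9] slid 27.34 [513.61 224.1  109.79] [ 0.02 -0.04 -0.02]
```

```bash
python3 -m inch '[[[-0.5,0,0,0,0,0,50],[-1,0,0,0,0,0,50],[-1,0,0,0,0,0,50]]]' >/dev/null; python3 f.py
```

```text
F tool [ 1.1 -0.1  0.7] slid 28.18 [514.39 223.77 109.77] [ 0.04  0.1  -0.01]
```

```bash
python3 -m inch '[[[-0.5,0,0,0,0,0,50],[-1,0,0,0,0,0,50],[-1,0,0,0,0,0,50]]]' >/dev/null; python3 f.py
```

```text
F tool [ 5.2  0.5 -1.1] slid 28.34 [514.51 223.64 109.74] [0.5  0.79 0.15]
```

```bash
python3 -m inch '[[[-0.3,0,0,0,0,0,50],[-0.5,0,0,0,0,0,50],[-0.5,0,0,0,0,0,50]]]' >/dev/null; python3 f.py
```

```text
F tool [ 6.1  1.3 -2.8] slid 28.39 [514.55 223.62 109.77] [0.69 1.06 0.15]
```

Stop felt at 28.3 mm: the force rises without motion. I back off a little and lift.

```bash
python3 -m inch '[[[1,0,0,0,0,0,50],[2,0,0,0,0,0,50],[2,0,0,0,0,0,50]]]' >/dev/null; python3 f.py;  python3 -m inch '[[[0,0,-0.5,0,0,0,50],[0,0,-1,0,0,0,50],[0,0,-1.5,0,0,0,50],[0,0,-2,0,0,0,50],[0,0,-2,0,0,0,50]]]' >/dev/null; python3 f.py
```

```text
F tool [-0.5  0.4  1.8] slid 27.99 [514.23 223.89 109.77] [-0.02 -0.04  0.  ]
F tool [ 0.3 -0.1  1.4] slid 27.83 [514.07 223.93 111.87] [-0.01  0.04  0.01]
```

```bash
python3 -m inch '[[[0,0,-0.7,0,0,0,50],[0,0,-1.4,0,0,0,50],[0,0,-2,0,0,0,50],[0,0,-2,0,0,0,50]]]' >/dev/null; python3 f.py
```

```text
F tool [0.7 0.3 1.6] slid 27.78 [514.04 223.97 113.88] [-0.01 -0.03  0.08]
```

```bash
python3 -m inch '[[[0,0,-1,0,0,0,50],[0,0,-2,0,0,0,50],[0,0,-3,0,0,0,50],[0,0,-4,0,0,0,50],[0,0,-4,0,0,0,50]]]' >/dev/null; python3 f.py
```

```text
F tool [-0.7 -0.   1.4] slid 27.82 [514.08 223.99 117.98] [-0.01  0.01  0.05]
```

```bash
python3 -m inch '[[[0,0,-10,0,0,0,50],[0,0,-25,0,0,0,50],[0,0,-45,0,0,0,50],[0,0,-65,0,0,0,50],[0,0,-85,0,0,0,50],[0,0,-100,0,0,0,50],[0,0,-107,0,0,0,50],[0,0,-110,0,0,0,50],[0,0,-110,0,0,0,50]]]' ; python3 f.py; python3 -c "
from h import *
plan([488,-171.3,228],-0.337)"
```

```text
t: 12.4
ee_pos: [514.0, 223.9, 228.2]
orientation: [0.53, 3.096, 0.0]
ft_force: [0.4, -0.4, -1.0]
width: 51.1
grasp_force: 30.0
F tool [-0.5 -0.2  1. ] slid 27.76 [514.   223.94 228.16] [-0.02  0.01 -0.  ]
shift [-1.069e+02 -3.814e+02  1.000e-01] turn [ 0.     0.    -0.002] q6 -0.8423062061123425
```

```bash
python3 -m inch '[[[-3,-10,0,0,0,0,50],[-8,-30,0,0,0,0,50],[-17,-60,0,0,0,0,50],[-25,-90,0,0,0,0,50],[-34,-120,0,0,0,0,50],[-42,-150,0,0,0,0,50],[-50,-180,0,0,0,0,50],[-59,-210,0,0,0,0,50],[-67,-240,0,0,0,0,50],[-76,-270,0,0,0,0,50],[-84,-300,0,0,0,0,50],[-92,-330,0,0,0,0,50],[-100,-355,0,0,0,0,50],[-105,-373,0,0,0,0,50],[-107,-380,0,0,0,0,50],[-107,-381,0,0,0,0,50],[-107,-381,0,0,0,0,50],[-107,-381,0,0,0,0,50]]]' ; python3 - <<'E'
from h import *
save('wrist','w2'); save('scene','s2',None,1.4)
a=cv2.imread('pics/w2.png'); b=cv2.imread('pics/s2.png')[150:400,120:550]
b=cv2.resize(b,(560,326)); cv2.imwrite('pics/c2.png',cv2.resize(np.vstack([a,b]),None,fx=.8,fy=.8))
E
```

```text
t: 14.2
ee_pos: [488.2, -170.2, 227.6]
orientation: [-0.528, -3.096, -0.0]
ft_force: [-0.2, 0.1, -1.0]
width: 51.3
grasp_force: 30.0
```

View pics/c2.png

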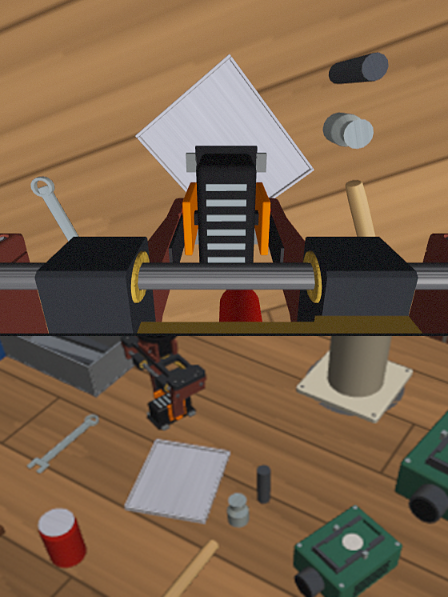

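The crop shows the cover held level between the tabs, upper half (228,205). The tray is below and empty, with its centre near (224,150). Drift and swage are untouched. Lowering.

```bash
python3 -m inch '[[[0,0,10,0,0,0,50],[0,0,30,0,0,0,50],[0,0,55,0,0,0,50],[0,0,80,0,0,0,50],[0,0,105,0,0,0,50],[0,0,130,0,0,0,50],[0,0,150,0,0,0,50],[0,0,165,0,0,0,50],[0,0,173,0,0,0,50],[0,0,177,0,0,0,50],[0,0,177,0,0,0,50],[0,0,177,0,0,0,50]]]' >/dev/null; python3 f.py; python3 -m inch '[[[0,0,1,0,0,0,50],[0,0,2,0,0,0,50],[0,0,3,0,0,0,50],[0,0,4,0,0,0,50],[0,0,4,0,0,0,50],[0,0,4,0,0,0,50]]]' >/dev/null; python3 f.py
```

```text
F tool [-0.  -0.2  1.7] slid 134.49 [ 488.7  -171.05   51.29] [-0.04  0.03  0.04]
F tool [-0.6  0.1  1.3] slid 134.02 [ 488.23 -170.97   46.74] [ 0.03  0.01 -0.02]
```

```bash
python3 -m inch '[[[0,0,0.5,0,0,0,50],[0,0,1,0,0,0,50],[0,0,1.5,0,0,0,50],[0,0,2,0,0,0,50],[0,0,2,0,0,0,50]]]' >/dev/null; python3 f.py
```

```text
F tool [ 0.7 -0.5  1. ] slid 133.99 [ 488.21 -170.94   44.69] [ 0.03  0.05 -0.01]
```

```bash
python3 -m inch '[[[0,0,0.3,0,0,0,50],[0,0,0.6,0,0,0,50],[0,0,1,0,0,0,50],[0,0,1,0,0,0,50],[0,0,1,0,0,0,50]]]' >/dev/null; python3 f.py
```

```text
F tool [-0.6  0.8  2.5] slid 134.07 [ 488.28 -170.98   43.78] [-0.04 -0.03  0.02]
```

```bash
python3 -m inch '[[[0,0,0.3,0,0,0,50],[0,0,0.6,0,0,0,50],[0,0,0.6,0,0,0,50]]]' >/dev/null; python3 f.py
```

```text
F tool [ 1.3 -0.7 -4.8] slid 134.12 [ 488.33 -171.     43.61] [0.2  0.29 0.03]
```

Touchdown felt. Releasing and rising.

```bash
python3 -m inch '[[[0,0,0,0,0,0,62],[0,0,0,0,0,0,66],[0,0,0,0,0,0,70],[0,0,0,0,0,0,75],[0,0,0,0,0,0,80],[0,0,0,0,0,0,90],[0,0,0,0,0,0,100],[0,0,0,0,0,0,100],[0,0,0,0,0,0,100]]]'; python3 f.py; python3 -m inch '[[[0,0,-3,0,0,0,100],[0,0,-10,0,0,0,100],[0,0,-25,0,0,0,100],[0,0,-45,0,0,0,100],[0,0,-70,0,0,0,100],[0,0,-100,0,0,0,100],[0,0,-130,0,0,0,100],[0,0,-150,0,0,0,100],[0,0,-160,0,0,0,100],[0,0,-160,0,0,0,100],[0,0,-160,0,0,0,100]]]'; python3 - <<'E'
from h import *
save('wrist','w3',None,1.4)
E
```

```text
t: 18.3
ee_pos: [488.3, -171.0, 43.1]
orientation: [-0.53, -3.097, -0.0]
ft_force: [-0.2, 0.2, 0.2]
width: 87.7
grasp_force: 0.0
F tool [ 0.3  0.1 -0.2] slid 134.06 [ 488.28 -170.97   43.09] [-0.    0.01 -0.  ]
t: 19.4
ee_pos: [487.8, -170.8, 202.6]
orientation: [-0.53, -3.096, -0.0]
ft_force: [0.2, -0.0, -0.5]
width: 87.5
grasp_force: 0.0
```

View pics/w3.png

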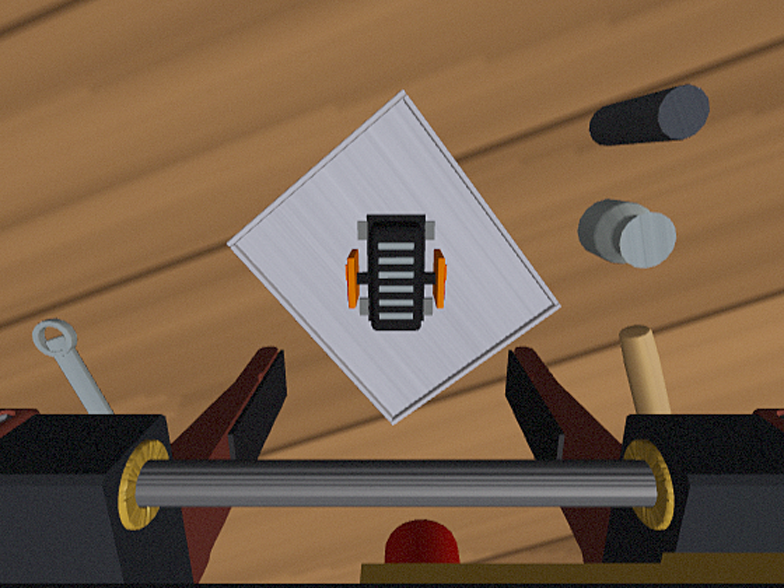

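The cover lies flat and upright at (397,272), in the middle of the tray. It is released, and the gripper is clear.

```bash
python3 -c "
from workcell import ctrl
print(ctrl.close_job())"
```

```text
the job is handed in; nothing more can be done
None
```

The cover is off the middle-sized blower and lies flat and the right way up near the centre of the tray, let go with the gripper clear; the job is handed in at about 19 s, and no verdict was returned.

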